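Turn over the mouth-down sample dish

ROBOT

A 6-joint arm with a two-finger parallel gripper is mounted at the origin on the work surface. World frame = base frame: x ahead of the robot, y to its left, z up, the work surface at z = 0. Lengths are in m, angles in rad, forces in N, time in s.
With the tool pointing down it reaches from about 0.275 to 0.825 m from the base axis. Payload 4.9 kg.
Tool frame: the origin (TCP) lies midway between the tips of the shut fingers; the grasp point (between the pads) lies 19 mm behind it (bot.grip_depth is the distance from the TCP to the grasp point, in m); y points along the fingers, x is the direction in which the jaws open and shut, and the axes are right-handed (so a half turn about y gives the same grasp; the last joint's range is limited). The gripper opens to 85 mm and grips with 20 to 120 N. Pads are 22 mm wide; open, the fingers measure 114 mm over their backs; the gripper's body (76 mm by 85 mm) begins 54 mm behind the grasp point. The pads swing forward as they close: fully open they stand 13 mm farther back than shut.
Start: joints at [1.196, 0.326, -0.193, 1.052, 0, 1.437], TCP at [0.131, 0.534, 0.231] pointing down, gripper open.
Joint ranges: [-2.65, 2.65], [-0.97, 1.79], [-1.3, 1.35], [-1.93, 2.1], [-1.47, 1.37], [-3.14, 3.14]. Speed limits (rad/s): [2.57, 2.57, 3.14, 3.14, 3.14, 3.14].

INTERFACE

Orientations are given as a unit quaternion [w, x, y, z].
In Python, from cell import bot gives the robot as it stands. Calls block until the motion is done:
- bot.move_pose(position, orientation): joint-space move of the TCP to a pose.
- bot.move_linear(position, speed=0.15, rotation=None, until_force=None): straight line of the TCP; rotation=None keeps the orientation; speed is the mean speed in m/s. With until_force (N) it stops when the force on the tool has changed by that much, and returns True; else False.
- bot.goto_joints(angles): joint-space move.
- bot.set_gripper(opening, grasp_force=None): opening from 0.0 (shut) to 1.0 (fully open); grasp_force is the grip in N (None keeps the last); returns when the fingers have stopped.
- bot.wait(seconds).
- bot.solve_ik(position, orientation): joint angles nearest the present ones, or None.
- bot.camera(name): name is "side" or "top" or "wrist"; returns the picture (420x560x3 uint8, red, green, blue); there is no depth.
- bot.calibration(name): a dict with "mtx" (3x3 intrinsics, pixels), "extrinsics" (4x4, takes a point from world to camera coordinates); the wrist camera has in their place "hand_eye" (4x4, takes a point from camera to tool coordinates, whose origin is the TCP and whose axes are the tool frame's). Camera axes: x right, y down, z forward; pixel columns grow to the right and rows downward; lengths in m; the calibration is good to about 2 mm. A picture is of the moment at which its call begins: read the wrist's pose just before it. calibration takes no time and is no camera call.
A pose or a line that the arm cannot do raises bot.PlanningError and nothing moves.
- bot.close_job(): hands the job in, once; it reports no verdict.
Trained networks look in the newest picture that a camera, given by its name, has taken for a name from the list of things; names that differ only in an ending like _2 or _b are one class to them, and where a whole thing is asked for, a point or a joint stands for the part that bears it (a point fixed in the world has none). Each returns a list of dicts, best first, with "confidence" (0 to 1); they miss things now and then, are a little off and sometimes report something else, mostly with a low value. They report only what shows in the picture. A call takes as long as a camera call. They do not tell look-alikes from the thing itself.
- bot.search_frame(camera, thing): "bbox" ([left, top, width, height] in pixels, round what is visible of it).
Readings, each from a call of its own:
- bot.read_clock(): time.
- bot.read_joint_positions(): joint angles.
- bot.read_joint_vel(): joint speeds.
- bot.read_joint_efforts(): joint torques, N m.
- bot.read_position(): TCP position.
- bot.read_tool_rot(): TCP orientation.
- bot.read_ft_force(): force on the tool from outside, world axes, zero at the start.
- bot.read_moment(): the same for the moment, N m.
- bot.read_gripper_width(): opening from 0.0 (shut) to 1.0 (fully open).
Only numpy, scipy, OpenCV 4.12 (cv2) and the standard library are available. Lean on these libraries where they do the work, as an engineer would, in place of code of your own. Each camera call takes 0.05 s, during which the arm holds its last target.

TASK

One of the three small round metal sample dishes on the seed-lab bench was left upside down, mouth down with its closed base showing. Lay that dish, still mouth down, on the lowered leaf of the turnover, just clear of its two pins (on the side of the handle), then lift the leaf by its handle and swing it right over so that the dish tips out, mouth up, into the receiving tray. Leave the leaf swung over and the dish lying flat in the tray.

Things in the scene. Friction and masses are not known exactly. Their poses are not given: they have to be found in the camera images.
- dish: Upside-down aluminium dish, 56 mm across, 20 mm high, walls straight, about 60 g, mouth down on the bench; its flat closed base faces up, marked by a thin ring and centre dot. Origin: centre of the mouth, 20 mm below the base's face. z points from mouth to base: up at first, down once mouth up. The two other dishes are alike but stand mouth up, open insides showing.
- turnover: Fixed turnover. Origin on the bench under the hinge's middle, z up; hinge along x, 40 mm up, posts (48 high) at x +-56. Leaf to +y: two rails at x +-18, 102 long, 10 wide, tops 40 up, free beside; pins 8 thick, 16 high at x +-18, y 28: a dish touching both centres at x 0, y 54.5. Tray: floor 47 up, y -29 to -166, x +-61, walls 12 above it on 3 sides, open to the hinge. (mm)
- leaf (a joint): Leaf's hinge angle, rad: 0 level on its rest, 1.57 upright, 2.3 fully over on its stop, leaning above the tray's near edge. It rises on the turnover's +y side and goes over to -y. Free, about 200 g; let go before upright it falls back, well past upright it falls on to its stop or leans on the tipped dish. Pins hold the dish until past upright, then it tips out.
- leaf_handle (a point): Middle of the leaf's handle: round steel rod 10 mm thick, parallel to the hinge, standing out from the leaf to the turnover's -x; free for 32 mm towards the leaf and 25 mm towards the 16 mm black ball at its end. At leaf angle 0 it is at x -55, y 102, height 37 mm in the turnover's frame; it goes round the hinge at 102 mm radius. The rod can turn in a light grip.
Things that resemble listed ones, but are neither listed nor needed, are in the scene too. What is shaped like the dish but orange, pink or red is not meant.

How it is judged:
On the way:
1. the dish lies mouth down, flat, on the lowered leaf, within 14 mm sideways and 25 mm outwards of its place against the pins, and is let go (x of dish in the frame of turnover between -0.014 and 0.014 m and y of dish in the frame of turnover between 0.048 and 0.08 m and z of dish in the frame of turnover between 0.036 and 0.046 m and angle between dish's own z axis and vertical below 0.17 rad and value of joint leaf below 0.15 rad and contact force between dish and the fingers below 0.1 N), for 0.2 s.
At the end, for the whole second after the job is handed in: The dish lies mouth up within the receiving tray, flat to 10 degrees and on the tray's floor (rim 67 mm above the bench, within 10 mm), at rest, and the leaf is left swung over (past upright, beyond 1.7 rad) (angle between dish's own z axis and vertical above 2.967 rad and x of dish in the frame of turnover between -0.06 and 0.06 m and y of dish in the frame of turnover between -0.166 and -0.038 m and z of dish in the frame of turnover between 0.057 and 0.077 m and linear speed of dish below 0.02 m/s and value of joint leaf above 1.7 rad); the robot touches nothing.
It also fails if it takes over 61 s, if anything falls off the work surface, if the arm or the gripper's body presses on something with over 40 N, if the wrist force passes 120 N, or if a joint passes its speed limit or range.

## Working session

There is one attempt and no reset: what is moved stays moved. The work goes in short steps, each a Python script; the robot and the scene stay as the last script left them, time stands still between calls to the robot, and variables do not carry over. Pictures are saved under pics/ and viewed, and the job is handed in when it is done.

```bash
mkdir -p pics; ls
cat > h.py <<'E'
import numpy as np, cv2
from cell import bot
def snap(cam,name):
    im=bot.camera(cam); cv2.imwrite(f'pics/{name}.png',cv2.cvtColor(np.asarray(im),cv2.COLOR_RGB2BGR)); return im
def ray(cam,uv,z):
    c=bot.calibration(cam); K=np.array(c['mtx']);E=np.array(c['extrinsics'])
    d=E[:3,:3].T@np.linalg.solve(K,[uv[0],uv[1],1.]); o=-E[:3,:3].T@E[:3,3]
    return o+d*(z-o[2])/d[2]
def proj(cam,P):
    c=bot.calibration(cam); K=np.array(c['mtx']);E=np.array(c['extrinsics'])
    p=K@(E[:3,:3]@np.asarray(P)+E[:3,3]); return p[:2]/p[2]
E
python3 - <<'E'
from h import *
for c in('top','side'):
    snap(c,c+'0')
    for t in('dish','turnover','leaf','leaf_handle'):
        print(c,t,[(np.round(d['bbox']).tolist(),round(d['confidence'],2)) for d in bot.search_frame(c,t)])
print(bot.read_clock(), bot.read_tool_rot())
E
```

```text
pics
top dish [([289.0, 208.0, 29.0, 24.0], 0.96), ([311.0, 244.0, 28.0, 29.0], 0.89), ([236.0, 206.0, 31.0, 28.0], 0.84), ([288.0, 152.0, 28.0, 30.0], 0.67), ([240.0, 261.0, 32.0, 29.0], 0.55)]
top turnover [([347.0, 119.0, 164.0, 87.0], 0.92)]
top leaf [([354.0, 127.0, 64.0, 77.0], 0.65)]
top leaf_handle [([352.0, 129.0, 64.0, 76.0], 0.62)]
side dish [([266.0, 231.0, 30.0, 34.0], 0.97), ([327.0, 231.0, 32.0, 36.0], 0.86), ([310.0, 172.0, 29.0, 30.0], 0.85), ([213.0, 181.0, 27.0, 31.0], 0.73), ([266.0, 187.0, 30.0, 30.0], 0.57)]
side turnover [([196.0, 56.0, 78.0, 110.0], 0.73)]
side leaf [([212.0, 112.0, 62.0, 44.0], 0.68)]
side leaf_handle [([209.0, 107.0, 62.0, 50.0], 0.9)]
0.5 [-0.55641481  0.55645708  0.43630628 -0.43634264]
```

Run:
```python
import cv2
a=cv2.imread('pics/top0.png')
cv2.imwrite('pics/top0c.png',cv2.resize(a[100:310,220:520],None,fx=2.66,fy=2.66,interpolation=cv2.INTER_CUBIC))
a=cv2.imread('pics/side0.png')
cv2.imwrite('pics/side0c.png',cv2.resize(a[40:280,180:380],None,fx=2.5,fy=2.5,interpolation=cv2.INTER_CUBIC))
```

```text
(no output)
```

View pics/top0.png

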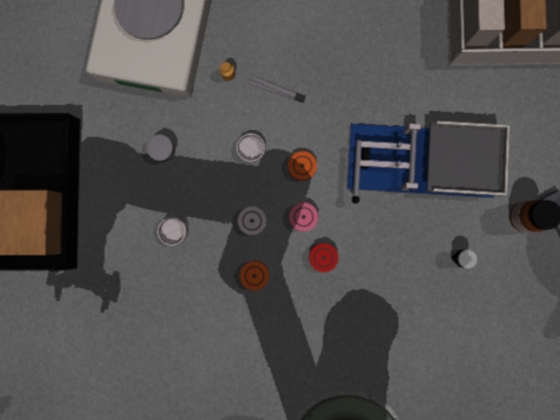

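View pics/top0c.png

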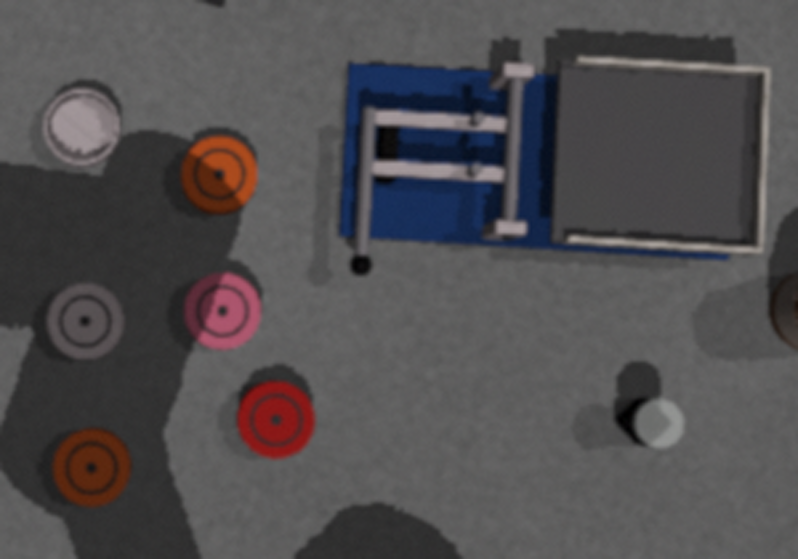

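View pics/side0c.png

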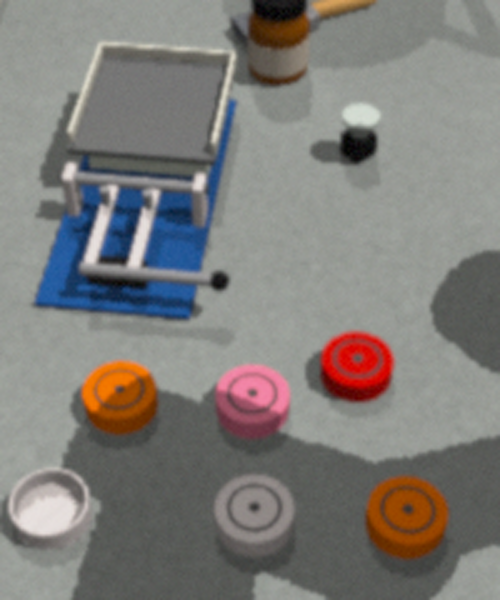

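Run:
```python
from h import *
from scipy.optimize import least_squares
a=cv2.imread('pics/top0.png')
cv2.imwrite('pics/cand.png',np.hstack([cv2.resize(a[v-22:v+22,u-22:u+22],(260,260),interpolation=cv2.INTER_CUBIC) for u,v in((252,221),(160,147),(172,231))]))
for uv in((252,221),):print('dish top',ray('top',uv,.02))
print('dish side',ray('side',(180+254.5/2.5,40+507/2.5),.02))
T=lambda u,v:(u/2.66+220,v/2.66+100); S=lambda u,v:(u/2.5+180,v/2.5+40)
obs=[('top',T(360,264),(-.088,.102,.037)),('top',T(516,70),(.056,0,.048)),('top',T(510,227),(-.056,0,.048)),
('top',T(767,69),(.063,-.168,.059)),('top',T(761,249),(-.063,-.168,.059)),('top',T(367,110),(.018,.102,.037)),
('side',S(219,281),(-.088,.102,.037)),('side',S(72,170),(.056,0,.048)),('side',S(199,177),(-.056,0,.048))]
def f(p,r=0):
    c,s=np.cos(p[2]),np.sin(p[2]);out=[]
    for cam,uv,q in obs:
        P=(p[0]+c*q[0]-s*q[1],p[1]+s*q[0]+c*q[1],q[2]); out.append(proj(cam,P)-uv)
    return np.ravel(out)
g=ray('top',(412,156),.04); g2=ray('top',(413.6,126.3),.048)-ray('top',(411,185.7),.048)
r=least_squares(f,[g[0],g[1],np.arctan2(g2[1],g2[0])],loss='soft_l1')
print(r.x); print(np.round(r.fun.reshape(-1,2),1))
print(np.linalg.norm(ray('top',(250,221),.02)-ray('top',(251,221),.02)))
print({c:np.round(np.linalg.inv(np.array(bot.calibration(c)['extrinsics']))[:3,3],3) for c in('top','side')})
print(bot.calibration('wrist'))
```

```text
dish top [0.44132381 0.18130846 0.02      ]
dish side [0.44174363 0.18122166 0.02      ]
[ 0.56136141 -0.12333322 -0.06749584]
[[ 0.   0.2]
 [ 0.8 -0.4]
 [ 0.2 -0.1]
 [-0.1  0. ]
 [-0.3  0.3]
 [ 0.4  2.6]
 [-0.  -0. ]
 [-1.6  0.3]
 [-0.4  1.6]]
0.0019337960570261885
{'top': array([0.407, 0.105, 0.915]), 'side': array([0.422, 0.567, 0.649])}
{'mtx': array([[303.33954304,   0.        , 276.20918838],
       [  0.        , 303.33954304, 205.49290042],
       [  0.        ,   0.        ,   1.        ]]), 'hand_eye': array([[ 9.99999160e-01, -1.27547491e-03,  2.28566463e-04,
        -9.78733565e-04],
       [-6.35992107e-04, -3.29433377e-01,  9.44178609e-01,
        -1.42025394e-01],
       [-1.12897871e-03, -9.44177962e-01, -3.29433912e-01,
         8.42446971e-02],
       [ 0.00000000e+00,  0.00000000e+00,  0.00000000e+00,
         1.00000000e+00]])}
```

View pics/cand.png

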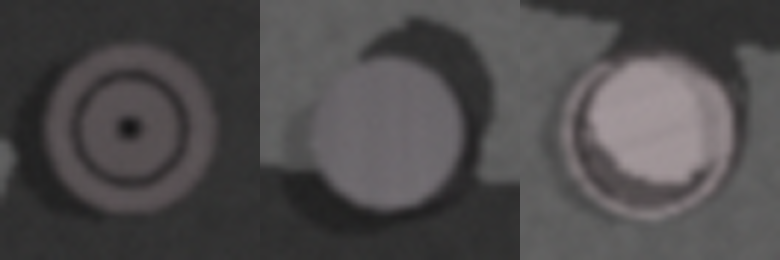

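```bash
cat >> h.py <<'E'
from scipy.spatial.transform import Rotation as Ro
TP=np.array([0.5614,-0.1233]); TY=-0.0675
def tw(x,y,z):
    c,s=np.cos(TY),np.sin(TY); return np.array([TP[0]+c*x-s*y,TP[1]+s*x+c*y,z])
def down(th):
    X=np.array([np.cos(th),np.sin(th),0]);Y=np.array([0,0,-1.]);q=Ro.from_matrix(np.c_[X,Y,np.cross(X,Y)]).as_quat()
    return q[[3,0,1,2]]
D=np.array([0.4415,0.1812])
E
python3 - <<'E'
from h import *
q0=bot.read_tool_rot();R=Ro.from_quat(q0[[1,2,3,0]] if isinstance(q0,np.ndarray) else np.array(q0)[[1,2,3,0]]).as_matrix();print(R.round(2))
for th in(TY,TY+np.pi,TY+np.pi/2,TY-np.pi/2):
    for p in ([*D,.1],[*D,.001],tw(0,.059,.15),tw(0,.059,.041),tw(-.055,.102,.018),tw(-.055,0,.123),tw(-.055,-.075,.095)):
        j=bot.solve_ik(list(p),list(down(th))); print(round(th,2),None if j is None else np.round(j,2))
E
```

```text
[[ 0.24 -0.   -0.97]
 [ 0.97 -0.    0.24]
 [-0.   -1.   -0.  ]]
-0.07 [ 0.23  0.33 -0.56  0.68  0.    1.87]
-0.07 [ 0.23  0.49 -0.65  0.43  0.    1.87]
-0.07 [-0.24  0.43 -0.26  0.88  0.    1.4 ]
-0.07 [-0.24  0.55 -0.38  0.64  0.    1.4 ]
-0.07 [-0.18  0.51 -0.54  0.52  0.    1.46]
-0.07 [-0.37  0.37 -0.43  0.77  0.    1.26]
-0.07 [-0.51  0.44 -0.41  0.72  0.    1.13]
3.07 [ 0.23  0.33 -0.56  0.68  0.   -1.27]
3.07 [ 0.23  0.49 -0.65  0.43  0.   -1.27]
3.07 [-0.24  0.43 -0.26  0.88  0.   -1.75]
3.07 [-0.24  0.55 -0.38  0.64  0.   -1.75]
3.07 [-0.18  0.51 -0.54  0.52  0.   -1.68]
3.07 [-0.37  0.37 -0.43  0.77  0.   -1.88]
3.07 [-0.51  0.44 -0.41  0.72  0.   -2.01]
1.5 [ 0.23  0.33 -0.56  0.68  0.    0.3 ]
1.5 [ 0.23  0.49 -0.65  0.43  0.    0.3 ]
1.5 [-0.24  0.43 -0.26  0.88  0.   -0.18]
1.5 [-0.24  0.55 -0.38  0.64  0.   -0.18]
1.5 [-0.18  0.51 -0.54  0.52  0.   -0.11]
1.5 [-0.37  0.37 -0.43  0.77  0.   -0.31]
1.5 [-0.51  0.44 -0.41  0.72  0.   -0.44]
-1.64 [ 0.23  0.33 -0.56  0.68  0.   -2.84]
-1.64 [ 0.23  0.49 -0.65  0.43  0.   -2.84]
-1.64 [-0.24  0.43 -0.26  0.88  0.    2.97]
-1.64 [-0.24  0.55 -0.38  0.64  0.    2.97]
-1.64 [-0.18  0.51 -0.54  0.52  0.    3.03]
-1.64 [-0.37  0.37 -0.43  0.77  0.    2.84]
-1.64 [-0.51  0.44 -0.41  0.72  0.    2.7 ]
```

Run:
```python
from h import *
q=list(down(TY))
bot.move_pose([*D,.12],q); snap('wrist','w1'); print(bot.search_frame('wrist','dish')[:3])
bot.move_linear([*D,.001],speed=.12,until_force=8)
bot.set_gripper(0.0,40); print(bot.read_gripper_width(),bot.read_position(),bot.read_ft_force())
bot.move_linear([*D,.14],speed=.15)
print(bot.read_gripper_width(),bot.read_ft_force(),bot.read_clock())
bot.move_linear(list(tw(0,.059,.14)),speed=.2)
snap('wrist','w2');snap('side','s2')
print(bot.read_position(),bot.read_tool_rot(),bot.read_clock())
```

```text
[{'bbox': [262.1, 271.2, 55.5, 58.4], 'confidence': 0.98}, {'bbox': [185.4, 304.7, 61.1, 56.1], 'confidence': 0.9}, {'bbox': [244.0, 167.3, 68.1, 69.1], 'confidence': 0.86}]
0.6334073412226825 [0.44201384 0.18131683 0.00197342] [-1.28860605 -0.35331013  7.09769692]
0.6352967190836768 [-0.20279665  0.08675184 -1.43499914] 4.9833
[ 0.56497939 -0.06341972  0.14004952] [ 0.70681133 -0.7066308   0.02347006 -0.0232338 ] 6.6083
```

View pics/w2.png

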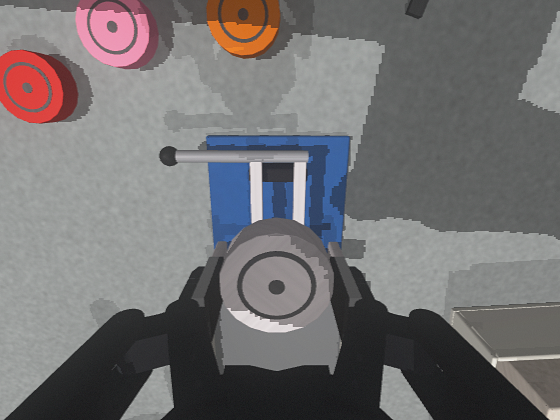

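View pics/s2.png

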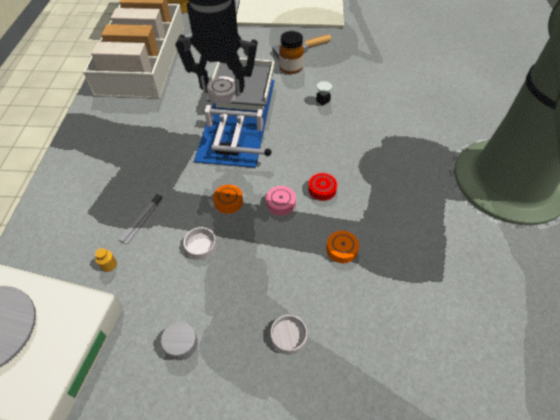

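```bash
cat >> h.py <<'E'
def wproj(P,pos,q):
    c=bot.calibration('wrist');K=np.array(c['mtx']);H=np.array(c['hand_eye'])
    R=Ro.from_quat(np.array(q)[[1,2,3,0]]).as_matrix()
    t=R.T@(np.asarray(P)-pos); c=np.linalg.inv(H)@np.r_[t,1]; u=K@c[:3]; return u[:2]/u[2]
E
python3 - <<'E'
from h import *
p=np.array(bot.read_position());q=bot.read_tool_rot()
for n,l in(('ball',(-.088,.102,.037)),('rail-',(-.018,.09,.04)),('rail+',(.018,.09,.04)),('rodend',(.023,.102,.037))):
    print(n,wproj(tw(*l),p,q).round(1))
print('dish dot exp',wproj(p+[0,0,.019],p,q).round(1))
a=cv2.imread('pics/w2.png');cv2.imwrite('pics/w2c.png',cv2.resize(a[130:330,150:350],None,fx=3,fy=3,interpolation=cv2.INTER_CUBIC))
E
```

```text
ball [167.2 154.8]
rail- [254.  170.2]
rail+ [298.3 170.2]
rodend [304.6 154.8]
dish dot exp [275.4 287.3]
```

View pics/w2c.png

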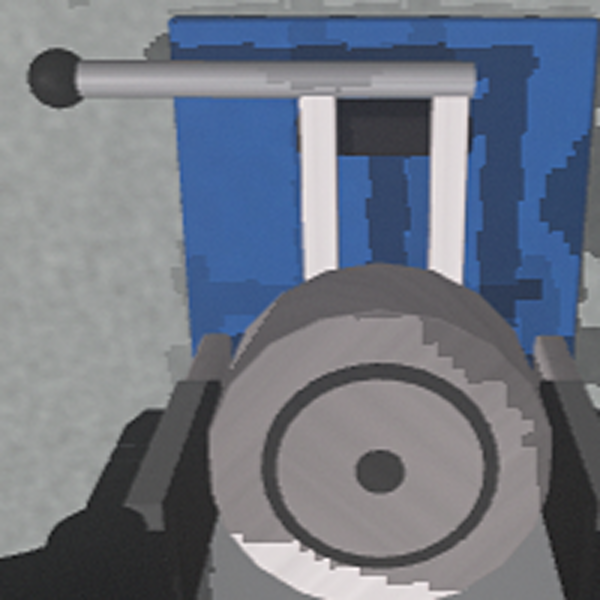

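```bash
sed -i 's/^TP=.*/TP=np.array([0.5625,-0.1240])/' h.py
python3 - <<'E'
from h import *
bot.move_linear(list(tw(0,.059,.14)),speed=.1)
bot.move_linear(list(tw(0,.059,.055)),speed=.12)
r=bot.move_linear(list(tw(0,.059,.0405)),speed=.03,until_force=4)
print(r,bot.read_position(),bot.read_ft_force())
snap('side','s3')
bot.set_gripper(0.85); 
bot.move_linear(list(tw(0,.059,.15)),speed=.15)
p=bot.read_position();q=bot.read_tool_rot();snap('wrist','w4');snap('side','s4')
print(p,bot.read_clock(), bot.read_gripper_width())
for c in('s3','s4'):
    a=cv2.imread(f'pics/{c}.png');cv2.imwrite(f'pics/{c}c.png',cv2.resize(a[30:180,180:290],None,fx=4,fy=4,interpolation=cv2.INTER_CUBIC))
for n,l in(('ball',(-.088,.102,.037)),('dish',(0,.059,.060)),('rod-',(-.055,.102,.037))): print(n,wproj(tw(*l),np.array(p),q).round(1))
E
python3 -c "
import cv2,numpy as np
cv2.imwrite('pics/sc.png',np.hstack([cv2.imread('pics/s%dc.png'%i)[:,:390] for i in(3,4)]))"
```

```text
Traceback (most recent call last):
  File "h.py", line 15, in tw
    c,s=np.cos(TY),np.sin(TY); return np.array([TP[0]+c*x-s*y,TP[1]+s*x+c*y,z])
               ^^
NameError: name 'TY' is not defined. Did you mean: 'TP'?
[ WARN:0@0.018] global loadsave.cpp:275 findDecoder imread_('pics/s3c.png'): can't open/read file: check file path/integrity
Traceback (most recent call last):
TypeError: 'NoneType' object is not subscriptable
```

The sed dropped TY; restoring it and rerunning (nothing moved).

```bash
sed -i 's/^TP=.*/TP=np.array([0.5625,-0.1240]); TY=-0.0675/' h.py
python3 - <<'E'
from h import *
bot.move_linear(list(tw(0,.059,.14)),speed=.1)
bot.move_linear(list(tw(0,.059,.055)),speed=.12)
r=bot.move_linear(list(tw(0,.059,.0405)),speed=.03,until_force=4)
print(r,bot.read_position(),bot.read_ft_force())
snap('side','s3')
bot.set_gripper(0.85); 
bot.move_linear(list(tw(0,.059,.15)),speed=.15)
p=bot.read_position();q=bot.read_tool_rot();snap('wrist','w4');snap('side','s4')
print(p,bot.read_clock(), bot.read_gripper_width())
for c in('s3','s4'):
    a=cv2.imread(f'pics/{c}.png');cv2.imwrite(f'pics/{c}c.png',cv2.resize(a[30:180,180:290],None,fx=4,fy=4,interpolation=cv2.INTER_CUBIC))
for n,l in(('ball',(-.088,.102,.037)),('dish',(0,.059,.060)),('rod-',(-.055,.102,.037))): print(n,wproj(tw(*l),np.array(p),q).round(1))
E
python3 -c "
import cv2,numpy as np
cv2.imwrite('pics/sc.png',np.hstack([cv2.imread('pics/s%dc.png'%i)[:,:390] for i in(3,4)]))"
```

```text
True [ 0.56664597 -0.06516863  0.0419602 ] [-1.76334436  0.33014988  6.31162374]
[ 0.5658684  -0.06497349  0.14919203] 9.5333 0.8482170682954893
ball [171.2 152.1]
dish [276.5 209.7]
rod- [210.7 152. ]
```

View pics/w4.png

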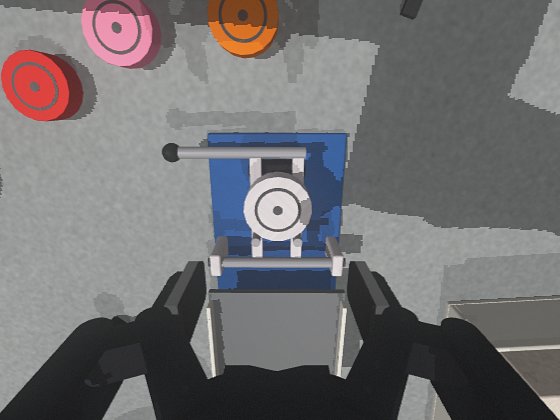

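View pics/sc.png

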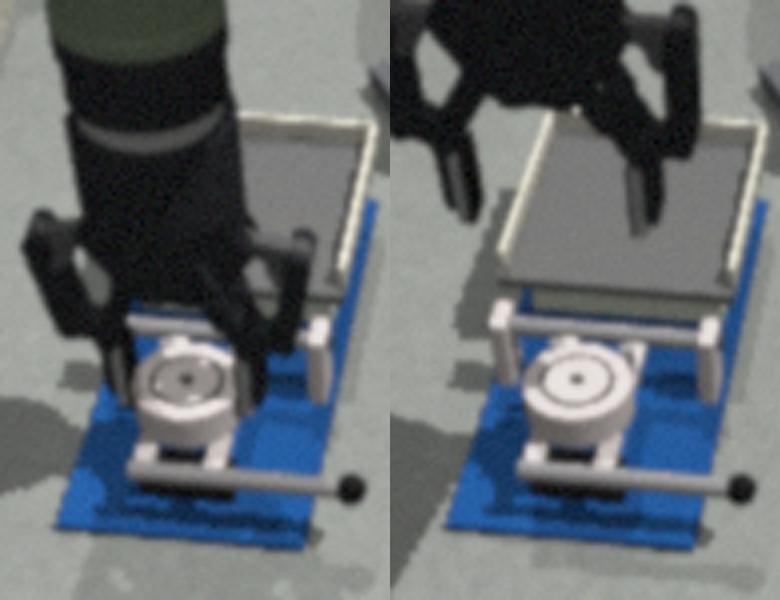

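```bash
cat >> h.py <<'E'
def hp(th,off=.019):
    f=th-.029; return list(tw(-.055,.102*np.cos(f),.040+.102*np.sin(f)-off))
E
python3 - <<'E'
from h import *
q=list(down(TY+np.pi/2))
bot.set_gripper(.5)
h=hp(0)
bot.move_pose([h[0],h[1],.12],q)
print(bot.move_linear([h[0],h[1],h[2]+.001],speed=.1,until_force=8))
bot.set_gripper(0.0,20); print(bot.read_gripper_width(),bot.read_position(),bot.read_ft_force())
for th in np.arange(.15,1.36,.15):
    bot.move_linear(hp(th),speed=.1)
    print(round(th,2),np.round(bot.read_ft_force(),1),round(bot.read_gripper_width(),3))
    if abs(th-.45)<.01 : snap('side','s5')
snap('side','s6');print(bot.read_clock())
a=np.hstack([cv2.resize(cv2.imread(f'pics/{c}.png')[10:180,180:290],None,fx=3.5,fy=3.5,interpolation=cv2.INTER_CUBIC) for c in('s5','s6')]);cv2.imwrite('pics/s56.png',a)
E
```

```text
False
0.10749633932148361 [ 0.5149574  -0.01799779  0.01953905] [-0.54504625  3.63111656  3.84341694]
0.15 [ 2.5  5.3 -1.4] 0.105
0.3 [ 1.8  7.2 -0. ] 0.103
0.45 [1.4 9.  2.1] 0.104
0.6 [ 1.6 11.5  4.3] 0.107
0.75 [ 0.3 13.9  9.4] 0.101
0.9 [-1.2 17.5 14.9] 0.105
1.05 [-2.  14.9 22.5] 0.109
1.2 [-3.5 11.8 21.9] 0.104
1.35 [-5.1  6.4 20.9] 0.106
15.625
```

View pics/s56.png

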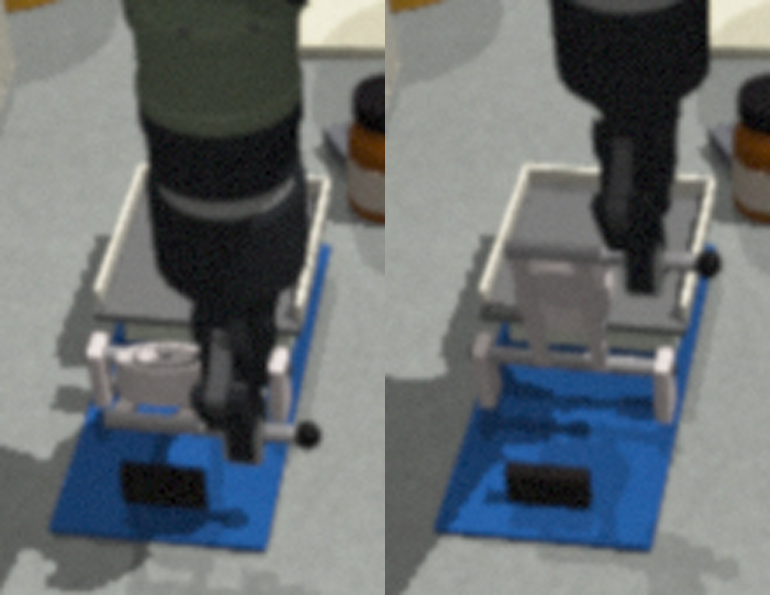

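Run:
```python
from h import *
for th in np.r_[np.arange(1.45,2.06,.15),2.15]:
    bot.move_linear(hp(th,.0175),speed=.08)
    print(round(th,2),np.round(bot.read_ft_force(),1),round(bot.read_gripper_width(),3))
    snap('side',f's7_{int(round(th*100))}')
print(bot.read_clock())
a=np.hstack([cv2.resize(cv2.imread(f'pics/{c}.png')[20:160,190:290],None,fx=2.6,fy=2.6,interpolation=cv2.INTER_CUBIC) for c in('s7_175','s7_190','s7_215')]);cv2.imwrite('pics/s7.png',a)
```

```text
1.45 [-2.2  0.6 11.6] 0.103
1.6 [-0.1  0.8  7.5] 0.107
1.75 [ 0.1 -0.7  4.2] 0.106
1.9 [ 2.6 -1.5  3.2] 0.108
2.05 [ 2.6 -0.5  0.7] 0.109
2.15 [ 4.6 -0.1 -1. ] 0.101
17.85
```

View pics/s7.png

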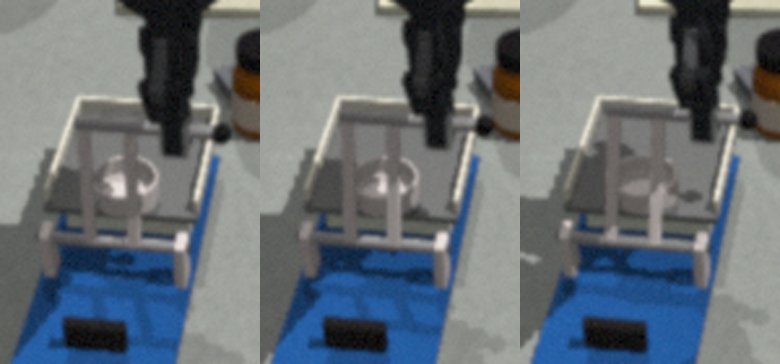

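Run:
```python
from h import *
bot.set_gripper(.4)
p=bot.read_position()
bot.move_linear([p[0],p[1],.25],speed=.12)
bot.move_linear([p[0]-.12,p[1]+.05,.28],speed=.15)
bot.wait(.5)
snap('side','s8');snap('top','t8');print(bot.read_clock(),bot.read_ft_force())
for c in('top','side'):print(bot.search_frame(c,'dish')[:6])
a=cv2.resize(cv2.imread('pics/s8.png')[30:180,180:290],None,fx=3.4,fy=3.4,interpolation=cv2.INTER_CUBIC)
b=cv2.resize(cv2.imread('pics/t8.png')[100:220,340:520],None,fx=2.3,fy=4.25*.54,interpolation=cv2.INTER_CUBIC)
b=cv2.copyMakeBorder(b,0,510-b.shape[0],0,0,0);cv2.imwrite('pics/f8.png',np.hstack([a,b[:510]]))
```

```text
21.1833 [-0.73763037  0.13765752 -0.07174998]
[{'bbox': [290.3, 206.5, 24.7, 24.6], 'confidence': 0.92}, {'bbox': [427.1, 141.8, 33.1, 30.1], 'confidence': 0.78}, {'bbox': [288.0, 151.9, 27.1, 26.4], 'confidence': 0.62}]
[{'bbox': [306.0, 171.4, 28.9, 30.3], 'confidence': 0.92}, {'bbox': [264.3, 186.6, 28.2, 28.8], 'confidence': 0.87}, {'bbox': [212.4, 182.1, 29.2, 30.4], 'confidence': 0.71}, {'bbox': [327.2, 228.6, 31.6, 36.9], 'confidence': 0.58}, {'bbox': [226.3, 80.0, 23.0, 23.0], 'confidence': 0.52}, {'bbox': [198.1, 58.7, 84.0, 110.2], 'confidence': 0.2}]
```

View pics/f8.png

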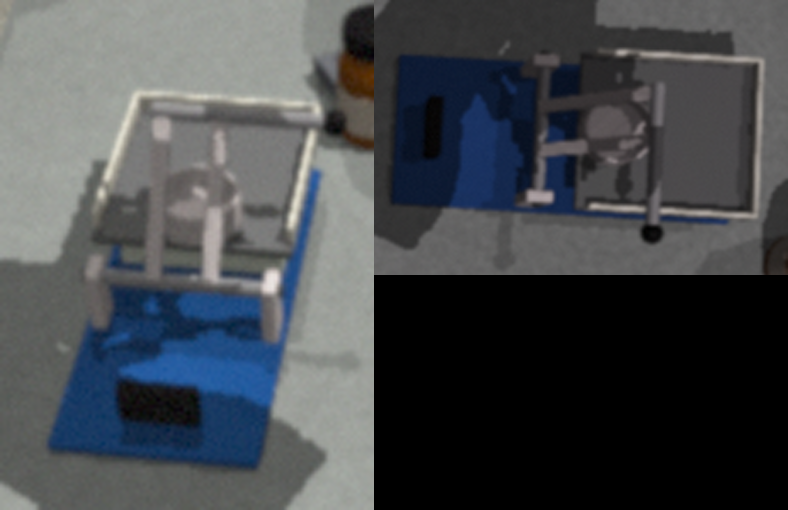

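Run:
```python
from h import *
R=np.array([[np.cos(TY),np.sin(TY)],[-np.sin(TY),np.cos(TY)]])
for c,uv in(('top',(340+617/2.3,100+131/2.295)),('top',(443.6,156.8)),('side',(180+203/3.4,30+196/3.4))): print(c,R@(ray(c,uv,.065)[:2]-TP))
for th in(2.1,2.3):
    f=th-.029; P=tw(-.088,.102*np.cos(f),.04+.102*np.sin(f)); print(th,proj('top',P),proj('side',P))
print('obs ball',340+652/2.3,100+233/2.295,180+335/3.4,30+123/3.4)
a=cv2.imread('pics/s8.png')[65:125,205:285];cv2.imwrite('pics/g1.png',cv2.resize(a,None,fx=9,fy=9,interpolation=cv2.INTER_CUBIC))
# wrist look from tray side
from itertools import product
```

```text
top [ 0.0134274  -0.34580453]
top [-0.00365026 -0.0500598 ]
side [-0.00677875 -0.0541792 ]
2.1 [453.26127013 199.70031819] [276.38664638  66.14456508]
2.3 [460.85523892 200.867167  ] [277.47946629  66.02983562]
obs ball 623.4782608695652 201.52505446623093 278.52941176470586 66.1764705882353
```

View pics/g1.png

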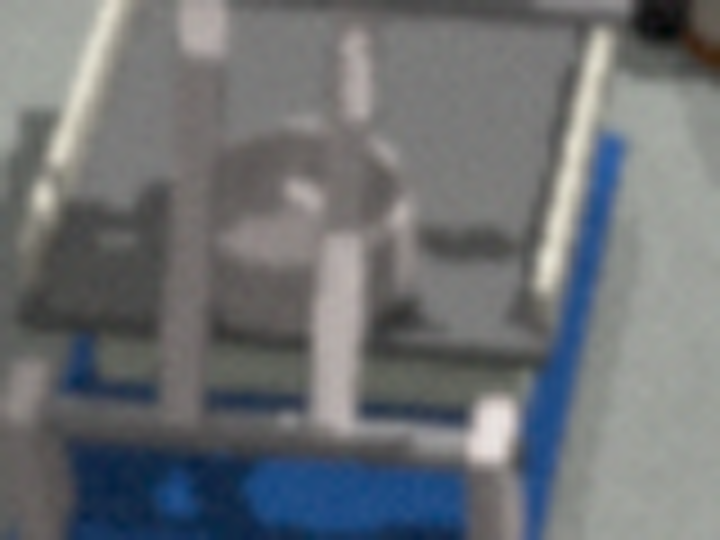

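Run:
```python
from h import *
R0=Ro.from_quat(np.array(down(TY+np.pi))[[1,2,3,0]])
for t in(-.5,-.3,0):
    R=R0*Ro.from_euler('x',t); q=R.as_quat()[[3,0,1,2]]
    P=tw(0,-.17,.24); 
    print(t,R.as_matrix()[:,1].round(2),bot.solve_ik(list(P),list(q)) is not None, wproj(tw(0,-.055,.065),P,q).round())
```

```text
-0.5 [ 0.03  0.48 -0.88] True [277. 189.]
-0.3 [ 0.02  0.29 -0.96] True [277. 223.]
0 [ 0.  0. -1.] True [277. 275.]
```

Run:
```python
from h import *
R0=Ro.from_quat(np.array(down(TY+np.pi))[[1,2,3,0]])
q=list((R0*Ro.from_euler('x',-.5)).as_quat()[[3,0,1,2]])
bot.move_pose(list(tw(0,-.17,.26)),q); bot.wait(.3)
p=np.array(bot.read_position());qq=bot.read_tool_rot()
snap('wrist','w9');print(bot.read_clock())
a=cv2.imread('pics/w9.png')
# predicted rim outlines (inner/outer) flat
for y in(-.05,-.054,-.058):
    o=[wproj(tw(-.002+.028*np.cos(t),y+.028*np.sin(t),.067),p,qq) for t in np.linspace(0,6.283,5)[:4]];print(y,np.round(o).tolist())
cv2.imwrite('pics/w9c.png',cv2.resize(a[90:290,170:390],None,fx=3,fy=3,interpolation=cv2.INTER_CUBIC))
```

```text
23.3167
-0.05 [[256.0, 183.0], [279.0, 198.0], [301.0, 183.0], [279.0, 166.0]]
-0.054 [[256.0, 180.0], [279.0, 196.0], [301.0, 180.0], [279.0, 163.0]]
-0.058 [[256.0, 178.0], [279.0, 194.0], [301.0, 178.0], [279.0, 160.0]]
```

View pics/w9c.png

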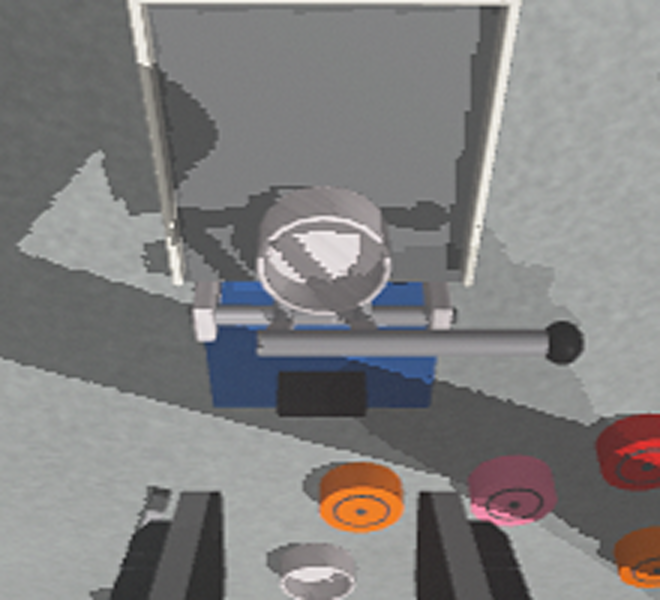

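Run:
```python
from h import *
print(bot.read_ft_force(),bot.read_clock()); print(bot.close_job())
```

```text
[ 0.43063807 -0.57359616  0.77427696] 23.3167
the job is handed in; nothing more can be done
None
```

I turned the dish over and handed the job in at about 23 s of the 61 s limit. As far as the pictures show, the dish lies mouth up in the tray with the leaf fully over. No verdict is reported.

- **Choice:** I took the grey dish with the ring and dot (top picture, 252,221). I rejected the orange, pink, red and brown-orange ones, the plain grey disc and the two open dishes.
- **Placing:** I laid it mouth down on the lowered leaf about 4–5 mm clear of the pins and let go. The wrist picture showed its centre dot within 2 pixels of the target.
- **Turning:** I gripped the handle lightly, carried the leaf round to about 2.15 rad and let go.
- **Leaf at the end:** The handle's ball in the top picture matches 2.3 rad, so the leaf is on its stop.
- **Dish at the end:** It lies at about x -2 to -7 mm and y -50 to -56 mm in the turnover's frame. The outline of its rim fits a flat dish at 67 mm height. The arm was clear, with almost no force on it.

**Disagreements:**
- While the leaf was rising, the wrist force reached about 27 N because my handle path was slightly off. I corrected it by 1.5 mm and the force fell away.
- The top and side cameras differ by about 4 mm on where the dish ended up, but both readings are inside the allowed zone.
- In one check I misread the combined picture, which gave a wrong top-camera position. I re-read it correctly before handing in.

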